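Take the used screen out of the seawater strainer

ROBOT

A 6-joint arm with a two-finger parallel gripper is mounted at the origin on the work surface. World frame = base frame: x ahead of the robot, y to its left, z up, the work surface at z = 0. Lengths are in m, angles in rad, forces in N, time in s.
With the tool pointing down it reaches from about 0.375 to 0.9 m from the base axis. Payload 3.1 kg.
Tool frame: the origin (TCP) lies at the very end of the fingers, on their centre line; the grasp point (between the pads) lies 19 mm behind it (arm.grip_depth is the distance from the TCP to the grasp point, in m); z points along the fingers, y is the line along which they close (so a half turn about z gives the same grasp; the last joint's range is limited). The gripper opens to 85 mm and grips with 20 to 120 N. Pads are 22 mm wide; open, the fingers measure 114 mm over their backs; the gripper's body (76 mm by 85 mm) begins 54 mm behind the grasp point. The pads swing forward as they close: fully open they stand 13 mm farther back than shut.
Start: joints at [1.167, 0.527, 1.433, -0, 1.181, -0.178], TCP at [0.14, 0.609, 0.231] pointing down, gripper open.
Joint ranges: [-3.08, 3.08], [-0.75, 2.2], [0.22, 2.44], [-1.43, 4.57], [0, 2.65], [-2.85, 2.85]. Speed limits (rad/s): [2.79, 2.79, 3.14, 3.14, 3.14, 3.14].

INTERFACE

Orientations are given as a 3x3 rotation matrix whose columns are the frame's x, y, z axes.
In Python, from rig import arm gives the robot as it stands.
- The arm moves only by the tool play_rows, never from a script. Its argument "series" is a list of rows, each a list of 3 entries, a list of its own where there are three numbers: the shift along the world's x, y, z in cm, then the turn, a rotation vector about the world's x, y, z in degrees, then the finger opening in cm, from 0 to 8.54. In form: [[[tx, ty, tz], [rx, ry, rz], hand], ...]. A call has 1 to 20 rows; each row shifts and turns the commanded pose from where the row before left it; what a row does not reach is not made up. A row lasts 1/8 s, in which the tool goes at most 62.5 mm and 10.7 degrees, less where a joint would pass 70% of its speed; a pose out of reach is approached as far as the arm can. A call is refused whole if a number of a shift passes 6.25 or a number of a turn 10.7, either way. A call with a gripper value outside its range is refused whole. The fingers move at their own pace and stop on an object; the grip force is fixed at half the most. Time passes only in rows, so rows that do not move let the fingers close. It gives the time, the measured TCP pose, the force, the opening and the grip force at its end, in the units of the state.
- arm.get_obs(): the state, without advancing time (a new reading comes with each control period).
- arm.camera(name): name is "side" or "top"; returns a dict with "img" (400x640x3 uint8, red, green, blue), "intrinsics" (3x3 intrinsics, pixels), "world_to_cam" (4x4, takes a point from world to camera coordinates). Camera axes: x right, y up, looking along -z (the intrinsics and any distortion apply to the point x, -y, -z); pixel columns grow to the right and rows downward; lengths in m; the calibration is good to about 2 mm. A picture is of the moment at which its call begins. There is no depth.
- arm.sign_off(): hands the job in; it is judged then, once.
The state is a dict: "t": time; "joint_pos": joint angles; "joint_velocities": joint speeds; "joint_efforts": joint torques, N m; "position": TCP position; "eef_rot": TCP orientation; "force": force on the tool from outside, world axes, zero at the start; "torque": the same for the moment, N m; "grip_width": finger opening in m; "gripper_force": force on a finger pad.
Only numpy, scipy, OpenCV 4.12 (cv2) and the standard library are available. Lean on these libraries where they do the work, as an engineer would, in place of code of your own. Each camera call takes 0.05 s, during which the arm holds its last target. There are 200 camera calls.

TASK

Turn both orange swing tabs of the grey strainer box aside, so that neither covers the blue filter screen any more, then lift the screen (it has a yellow handle) out and lower it, not drop it, into the white rinse tray, to lie flat on the tray's floor with the handle up. Leave the two jars and the two amber discs standing where they are on the box's rim: each tab has a jar in its way on one side, so turn it to the other side, over the low disc, and leave it there.

Things in the scene. Friction and masses are not known exactly. Their poses are not given: they have to be found in the camera images.
- strainer: Grey plastic strainer box, fixed to the bench, 180 (its x) x 256 (its y) x 60 mm high; origin: centre of the underside, z up. Its top has a pocket 106 (x) x 156 (y) mm, 14 mm deep, centred on the box, holding the screen. White hose stubs (look only) on its two x faces. It may stand left or right of the robot's middle, turned up to 0.3 rad.
- screen: Blue-framed filter screen, grey mesh, loose, 100 (its x) x 150 (its y) x 26 mm thick, 0.18 to 0.37 kg; origin: centre of the underside, z up. On top stands a central yellow handle rib 14 (x) x 50 (y) mm, from 26 to 62 mm above the origin: grip it across the 14 mm from above. Starts in the strainer's pocket (origin 46 mm above its), axes along the strainer's, its top 12 mm proud of the rim.
- tab_l (a joint): Angle of the orange swing tab at the strainer's +y end. 0: points straight in over the screen (strainer's -y); positive: counterclockwise seen from above (free end to the strainer's +x). Stops at -1.6 and 1.6 rad; starts within 0.4 of 0; light friction (about 1 N at the lug), no spring, stays where left. Covers the screen's edge by about 40 mm at 0, clear of it beyond 1.3 rad either way.
- tab_r (a joint): The same for the tab at the strainer's -y end. 0: it points straight in (to the strainer's +y); positive: counterclockwise seen from above (free end towards the strainer's -x).
- tab_l_pivot (a point): Pivot of tab_l, on the tab's top face: on the strainer at y = +103 mm, 83 mm above its underside; vertical axis. The tab is a flat bar 16 mm wide, 8 mm thick, reaching 70 mm from the pivot, its underside 15 mm and top 23 mm above the box's rim (underside 3 mm above the screen).
- tab_r_pivot (a point): Pivot of tab_r, on the tab's top face: on the strainer at y = -103 mm, 83 mm above its underside; vertical axis.
- tab_l_lug (a point): Top centre of the red round lug on tab_l: 12 mm thick, standing 27 mm above the tab's top face, 55 mm from the pivot; push it sideways.
- tab_r_lug (a point): The same on tab_r.
- tray: White open rinse tray, fixed, outside 146 (its x) x 196 (its y) x 40 mm high, walls and floor 5 mm (inside 136 x 186); origin: centre of the underside, z up. It stands on the side of the robot's middle where the strainer does not, turned up to 0.6 rad.
- jar_l: Brown jar with black cap, 38 mm across, 70 mm high, loose, standing on the strainer's rim beside the pivot of tab_l, about 57 mm to its +x or -x side, in the tab's way. Origin: centre of the underside.
- jar_r: White jar with black cap, same size, beside the pivot of tab_r, about 57 mm to its +x or -x side.
- disc_l: Amber disc filter holder, 42 mm across, 10 mm high, loose, lying flat on the rim on the other side of tab_l's pivot than jar_l; the tab passes 5 mm above it. Origin: centre of the underside.
- disc_r: The same, on the other side of tab_r's pivot than jar_r.
Mind the look-alikes: they are no part of the job. What is shaped like the disc_l but turquoise is not meant.

How it is judged:
On the way, in this order (a step that is already met when the one before it is completed fails the run):
1. both tabs are turned aside while the screen still sits in its pocket ((value of joint tab_l above 1.3 rad or value of joint tab_l below -1.3 rad) and (value of joint tab_r above 1.3 rad or value of joint tab_r below -1.3 rad) and z of screen in the frame of strainer below 0.056 m), for 0.2 s.
2. the screen is lifted clear of the box (z of screen in the frame of strainer above 0.085 m), for 0.1 s.
3. the screen is lowered to the tray's floor while still held (z of screen in the frame of tray below 0.025 m and horizontal distance between screen and tray below 0.05 m and contact force between the fingers and screen above 0.3 N), for 0.05 s.
At the end, for the whole second after the job is handed in: Screen released, at rest, flat on the tray floor, handle up (underside within 7 mm of the floor, tilt < 0.1 rad, centre within 45 mm of the tray's); both tabs still over 1.3 rad aside; jars and discs upright (tilt < 0.15 rad) within 10 mm of their starts ((value of joint tab_l above 1.3 rad or value of joint tab_l below -1.3 rad) and (value of joint tab_r above 1.3 rad or value of joint tab_r below -1.3 rad) and z of screen in the frame of tray below 0.012 m and angle between screen's own z axis and vertical below 0.1 rad and horizontal distance between screen and tray below 0.045 m and linear speed of screen below 0.02 m/s and contact force between the fingers and screen below 0.1 N and distance of each of jar_l, jar_r, disc_l, disc_r from where it was at the start of the episode below 0.01 m and angle between each of jar_l, jar_r, disc_l, disc_r's own z axis and vertical below 0.15 rad); the robot touches nothing.
It fails at once if a jar or disc is shifted more than 10 mm or tipped (distance of any of jar_l, jar_r, disc_l, disc_r from where it was at the start of the episode above 0.01 m or angle between any of jar_l, jar_r, disc_l, disc_r's own z axis and vertical above 0.3 rad).
It also fails if it takes over 69 s, if anything falls off the work surface, if the arm or the gripper's body presses on something with over 40 N, if the wrist force passes 120 N, or if a joint passes its speed limit or range.

## Working session

There is one attempt and no reset: what is moved stays moved. The work goes in short steps, Python scripts to look and compute and a tool call to move; the robot and the scene stay as the last step left them, time stands still between calls to the robot, and variables do not carry over. Pictures are saved under pics/ and viewed, at most 10 in all, crops included, and the job is handed in when it is done.

Besides the shell and the picture viewer there is one more tool, called after "Request:" as name(argument=value, ...) on one line, values as JSON. play_rows: Moves the arm, as the interface text tells. Its arguments: {"type":"object","properties":{"series":{"type":"array"}},"required":["series"]}

```bash
mkdir -p pics
cat > h.py <<'E'
import numpy as np, cv2
from rig import arm
def snap(name,out):
    c=arm.camera(name); np.savez('pics/'+out+'.npz',img=c['img'],K=c['intrinsics'],T=c['world_to_cam'])
    cv2.imwrite('pics/'+out+'.png',c['img'][:,:,::-1]); return c
def load(o):
    d=np.load('pics/'+o+'.npz'); return d['img'],d['K'],d['T']
def crop(o,x0,y0,x1,y1,s,out):
    im=load(o)[0][y0:y1,x0:x1,::-1]; cv2.imwrite('pics/'+out+'.png',cv2.resize(im,None,fx=s,fy=s,interpolation=cv2.INTER_CUBIC))
def proj(o,P):
    _,K,T=load(o); P=np.atleast_2d(P); p=P@T[:3,:3].T+T[:3,3]; p=p*[1,-1,-1]; q=p@K.T; return q[:,:2]/q[:,2:]
def ray(o,u,v,z):
    _,K,T=load(o); d=np.linalg.inv(K)@[u,v,1]*[1,-1,-1]; R=T[:3,:3]; c=-R.T@T[:3,3]; d=R.T@d; return c+d*(z-c[2])/d[2]
E
python3 - <<'E'
from h import *
snap('top','t0');snap('side','s0')
o=arm.get_obs();print(o['t'],o['position'],o['eef_rot'].round(3) if hasattr(o['eef_rot'],'round') else o['eef_rot'])
for n in('t0','s0'):
    _,K,T=load(n);print(K,-T[:3,:3].T@T[:3,3])
E
```

```text
0.1 [0.13963992 0.60853907 0.23043192] [[-0.975  0.224 -0.001]
 [ 0.224  0.975 -0.002]
 [ 0.    -0.002 -1.   ]]
[[488.40688989   0.         316.45093911]
 [  0.         488.40688989 200.34154872]
 [  0.           0.           1.        ]] [0.46840178 0.00497417 1.01257679]
[[398.49977742   0.         321.92237443]
 [  0.         398.49977742 199.46112245]
 [  0.           0.           1.        ]] [0.49398838 0.70634813 0.70755163]
```

View pics/t0.png

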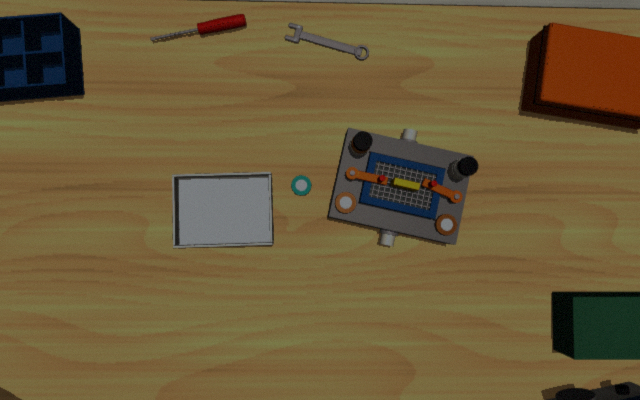

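View pics/s0.png

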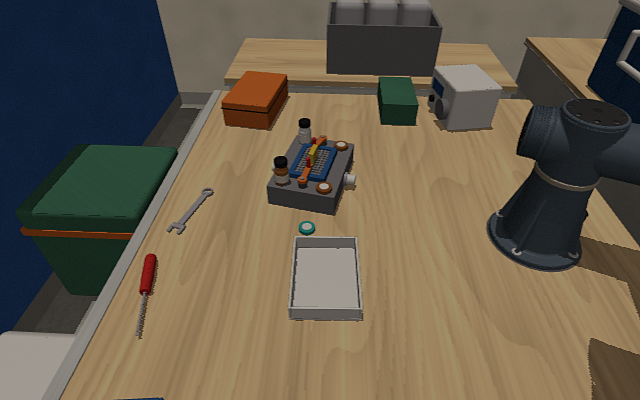

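The top view shows the tray at (222,210) and the strainer at (402,186). The jars are on its far side at (362,143) and (465,167), and the amber discs on the near side at (345,203) and (446,225). The turquoise look-alike is on the bench at (301,185), so it isn't on the rim. I'll confirm in an enlarged crop.

```bash
python3 -c "
from h import *
crop('t0',320,120,485,250,4.8,'c0')
crop('t0',165,165,325,255,4.8,'c1')"
```

```text
(no output)
```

View pics/c0.png

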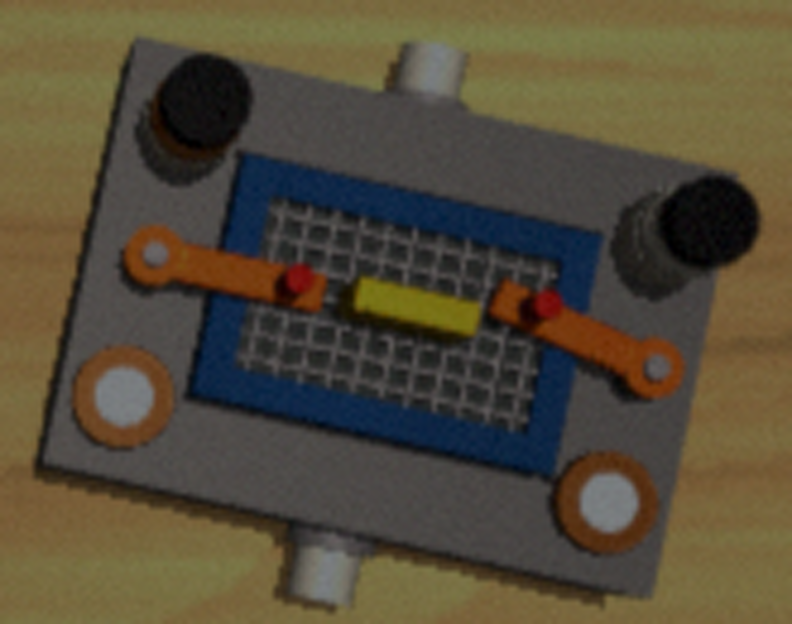

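View pics/c1.png

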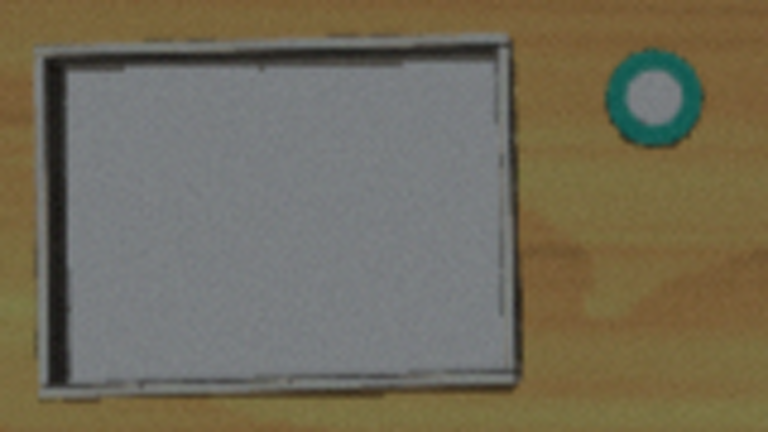

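The crop confirms amber discs on the rim at crop (122,397) and (607,502), with both jars on the +x side. So both tabs must swing to the strainer's −x side. Next I'll compute positions.

```bash
cat > m.py <<'E'
from h import *
def C(p,z,x0=320,y0=120): return ray('t0',p[0]/4.8+x0-.4,p[1]/4.8+y0-.4,z)[:2]
box=np.array([C(p,.06) for p in((137,40),(735,172),(648,598),(40,465))])
pl,pr=C((155,254),.083),C((656,367),.083)
ll,lr=C((300,278),.11),C((547,305),.11)
h=C((417,306),.108)
tr=np.array([C(p,.04,165,165) for p in((37,46),(510,35),(518,382),(42,396))])
E
python3 - <<'E'
from m import *
print('box',box.round(4).tolist(),box.mean(0))
d=pl-pr;print('piv',pl,pr,(pl+pr)/2,np.hypot(*d),'yaw',np.arctan2(-d[0],d[1]))
for i,j in((0,1),(3,2)):
    d=box[i]-box[j];print(np.hypot(*d),np.arctan2(-d[0],d[1]))
print('lugs',ll,lr,np.hypot(*(ll-pl)),np.hypot(*(lr-pr)),'handle',h)
print('tray',tr.mean(0))
for i,j in((0,1),(3,2)):
    d=tr[i]-tr[j];print(np.hypot(*d),np.arctan2(-d[0],d[1]))
yaw=-.226
# lug world angle
for p,l in((pl,ll),(pr,lr)): print('dir',np.arctan2(*(l-p)[::-1]))
for c,z in(((122,397),.07),((607,502),.07),((205,100),.13),((710,220),.13)): print('d/j',C(c,z))
E
```

```text
box [[0.6672, -0.0908], [0.6151, -0.3393], [0.4391, -0.301], [0.492, -0.0515]] [ 0.55334954 -0.19567272]
piv [ 0.57601616 -0.0958671 ] [ 0.53234909 -0.29786726] [ 0.55418263 -0.19686718] 0.20666610088407097 yaw -0.2128974697105766
0.253915907686862 -0.20626628208323805
0.2549895152498223 -0.2086467529311194
lugs [ 0.56406115 -0.14951064] [ 0.55438705 -0.24635507] 0.054959548075094164 0.056028360029121094 handle [ 0.55373003 -0.19572167]
tray [0.50553731 0.1565262 ]
0.19472611369107748 0.03317357809189702
0.19434959504199162 0.033802370347592474
dir -1.790073228212441
dir 1.1665393365449792
d/j [ 0.51937008 -0.08399207]
d/j [ 0.47818691 -0.2813978 ]
d/j [ 0.62977325 -0.10981287]
d/j [ 0.58573603 -0.304097  ]
```

Request:
play_rows(series=[[[2.52,-4.245,0],[0,0,-4.95],0],[[2.52,-4.245,0],[0,0,-4.95],0],[[2.52,-4.245,0],[0,0,-4.95],0],[[2.52,-4.245,0],[0,0,-4.95],0],[[2.52,-4.245,0],[0,0,-4.95],0],[[2.52,-4.245,0],[0,0,-4.95],0],[[2.52,-4.245,0],[0,0,-4.95],0],[[2.52,-4.245,0],[0,0,-4.95],0],[[2.52,-4.245,0],[0,0,-4.95],0],[[2.52,-4.245,0],[0,0,-4.95],0],[[2.52,-4.245,0],[0,0,-4.95],0],[[2.52,-4.245,0],[0,0,-4.95],0],[[2.52,-4.245,0],[0,0,-4.95],0],[[2.52,-4.245,0],[0,0,-4.95],0],[[2.52,-4.245,0],[0,0,-4.95],0],[[2.52,-4.245,0],[0,0,-4.95],0],[[2.52,-4.245,0],[0,0,-4.95],0],[[2.52,-4.245,0],[0,0,-4.95],0],[[0,0,0],[0,0,0],0],[[0,0,0],[0,0,0],0]])

```text
t: 2.6
position: [0.5925, -0.1545, 0.2305]
eef_rot: [[0.209, 0.978, -0.002], [0.978, -0.209, 0.001], [0.001, -0.003, -1.0]]
force: [-0.3, 0.7, -0.6]
grip_width: 0.0002
gripper_force: 0.0
```

Run:
```python
from h import *
from scipy.spatial.transform import Rotation as Ro
o=arm.get_obs();p=np.array(o['position']);print(o['t'],p,o['grip_width']);R=np.array(o['eef_rot']);print(np.degrees(np.arctan2(R[1,1],R[0,1])),R[:,2].round(3))
c=np.array([.5538,-.1962]);a=-.2095;Q=np.array([[np.cos(a),-np.sin(a)],[np.sin(a),np.cos(a)]])
W=lambda s:c+Q@(np.array(s)/1000)
def path(side,t0):
    # side +1: tab_l, angle going negative ; -1: tab_r, mirrored
    pts=[]
    for t in np.r_[t0,np.linspace(t0+.1,1.47,9)]:
        lug=np.array([-55*np.sin(t),103-55*np.cos(t)]);tan=np.array([-np.cos(t),np.sin(t)]);d=20.5-3.5*max(t,0)/1.47
        if len(pts)==0:d+=6
        q=lug-tan*d; q[1]*=side; pts.append(W(q))
    return np.array(pts)
L,Rr=path(1,0.),path(-1,-.19)
print('toL',(L[0]-p[:2])*100);print((np.diff(L,axis=0)*100).round(2).tolist())
print('L end',L[-1],'R start',Rr[0],((Rr[0]-L[-1])*100).round(2));print((np.diff(Rr,axis=0)*100).round(2).tolist());print(Rr[-1])
```

```text
2.6 [ 0.59251015 -0.1544505   0.23049111] 0.00023403251207309227
-12.039036270755602 [-0.002  0.001 -1.   ]
toL [-0.2806968  -0.03102515]
[[-1.19, 0.08], [-1.04, 0.06], [-1.01, 0.24], [-0.95, 0.42], [-0.86, 0.58], [-0.74, 0.72], [-0.6, 0.83], [-0.44, 0.93], [-0.27, 0.99]]
L end [ 0.51870131 -0.10638482] R start [ 0.57818495 -0.25658623] [  5.95 -15.02]
[[-1.0, 0.61], [-0.99, 0.61], [-1.11, 0.4], [-1.17, 0.17], [-1.17, -0.07], [-1.13, -0.31], [-1.05, -0.53], [-0.92, -0.72], [-0.75, -0.89]]
[ 0.48519642 -0.26396603]
```

Request:
play_rows(series=[[[-0.1,0,-4],[0,0,0],0],[[0,0,-4],[0,0,0],0],[[0,0,-3],[0,0,0],0],[[0,0,-2],[0,0,0],0],[[0,0,-1.05],[0,0,0],0],[[0,0,0],[0,0,0],0],[[-0.7,0.05,0],[0,0,0],0],[[-0.68,0.03,0],[0,0,0],0],[[-1.04,0.06,0],[0,0,0],0],[[-1.01,0.24,0],[0,0,0],0],[[-0.95,0.42,0],[0,0,0],0],[[-0.86,0.58,0],[0,0,0],0],[[-0.74,0.72,0],[0,0,0],0],[[-0.6,0.83,0],[0,0,0],0],[[-0.44,0.93,0],[0,0,0],0],[[-0.27,0.99,0],[0,0,0],0],[[0,0,0],[0,0,0],0],[[0,0,0],[0,0,0],0]])

```text
t: 4.85
position: [0.5195, -0.1061, 0.0907]
eef_rot: [[0.208, 0.978, -0.001], [0.978, -0.208, 0.0], [0.0, -0.001, -1.0]]
force: [0.4, 0.1, -0.2]
grip_width: 0.0002
gripper_force: 0.0
```

Run:
```python
from h import *
o=arm.get_obs();print(o['position'],o['force'])
snap('side','s1');crop('s1',240,100,380,220,5,'c2')
```

```text
[ 0.51945788 -0.10614148  0.09071668] [ 0.43811313  0.11284717 -0.15344116]
```

View pics/c2.png

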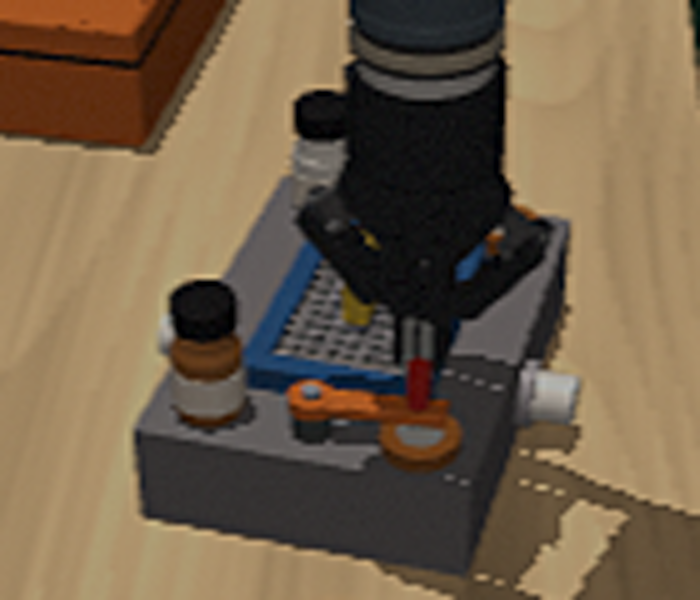

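Tab_l now lies over its disc (crop lug at (418,385)), and the jar and disc are undisturbed. Tab_r is next.

Request:
play_rows(series=[[[0,-0.4,0],[0,0,0],0],[[0,0,3.5],[0,0,0],0],[[0,0,1.5],[0,0,0],0],[[2,-4.6,0],[0,0,0],0],[[2,-5,0],[0,0,0],0],[[2.1,-5,0],[0,0,0],0],[[0,0,0],[0,0,0],0],[[0,0,-3],[0,0,0],0],[[0,0,-2],[0,0,0],0],[[-0.65,0.33,0],[0,0,0],0],[[-0.6,0.33,0],[0,0,0],0],[[-0.89,0.56,0],[0,0,0],0],[[-1.11,0.4,0],[0,0,0],0],[[-1.17,0.17,0],[0,0,0],0],[[-1.17,-0.07,0],[0,0,0],0],[[-1.13,-0.31,0],[0,0,0],0],[[-1.05,-0.53,0],[0,0,0],0],[[-0.92,-0.72,0],[0,0,0],0],[[-0.75,-0.89,0],[0,0,0],0],[[0,0,0],[0,0,0],0]])

```text
t: 7.4
position: [0.485, -0.2644, 0.0906]
eef_rot: [[0.21, 0.978, -0.002], [0.978, -0.21, 0.001], [0.0, -0.002, -1.0]]
force: [-0.7, 0.6, 0.4]
grip_width: 0.0001
gripper_force: 0.0
```

Request:
play_rows(series=[[[0,0,0],[0,0,0],0],[[0,0.4,0],[0,0,0],0],[[0,0,4],[0,0,0],0],[[0,0,4],[0,0,0],0],[[-2,5,6],[0,0,0],0],[[-3,5,6],[0,0,0],0],[[-3,5,0],[0,0,0],0],[[0,5,0],[0,0,0],4.5],[[0,5,0],[0,0,0],4.5],[[0,0,0],[0,0,0],4.5]])

```text
t: 8.65
position: [0.4169, -0.0302, 0.2622]
eef_rot: [[0.203, 0.979, -0.001], [0.979, -0.203, 0.001], [0.001, -0.001, -1.0]]
force: [0.3, -0.3, -0.1]
grip_width: 0.0456
gripper_force: 0.0
```

Run:
```python
from h import *
o=arm.get_obs();print(o['t'],o['position'],o['force'])
snap('top','t1');crop('t1',320,120,485,250,4.8,'c3')
```

```text
8.65 [ 0.41689496 -0.03022392  0.26217242] [ 0.31886814 -0.27148564 -0.06064073]
```

View pics/c3.png

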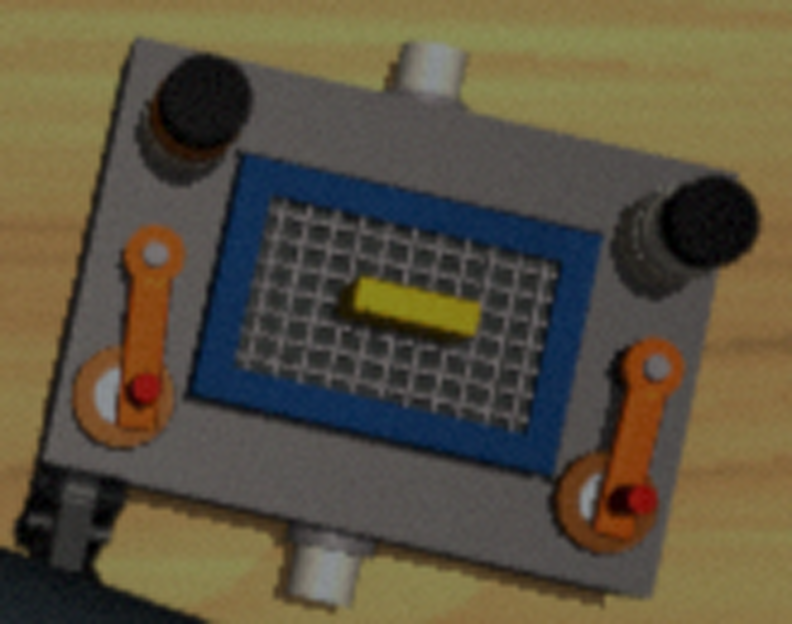

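Run:
```python
from m import *
for n,p,l,base in(('l',pl,(147,385),-np.pi/2-.21),('r',pr,(637,500),np.pi/2-.21)):
    d=C(l,.11)-p; a=np.arctan2(d[1],d[0])-base; print(n,(a+np.pi)%(2*np.pi)-np.pi,np.hypot(*d))
o=arm.get_obs();R=np.array(o['eef_rot']);print((np.array([.5537,-.196])-o['position'][:2])*100,np.degrees(np.arctan2(R[1,1],R[0,1])))
```

```text
l -1.4705936321647854 0.054414955666457654
r 1.4771838629728737 0.05630687181985048
[ 13.58975979 -16.39749   ] -11.787280607532422
```

Both tabs read about ±1.47 rad, clear of the screen, with the jars and discs unmoved. Now the handle.

Request:
play_rows(series=[[[3.4,-4.1,0],[0,0,-0.2],4.5],[[3.4,-4.1,0],[0,0,0],4.5],[[3.4,-4.1,0],[0,0,0],4.5],[[3.39,-4.1,-3],[0,0,0],4.5],[[0,0,-5],[0,0,0],4.5],[[0,0,-5],[0,0,0],4.5],[[0,0,-3.3],[0,0,0],4.5],[[0,0,-2],[0,0,0],4.5],[[0,0,0],[0,0,0],4.5],[[0,0,0],[0,0,0],4.5]])

```text
t: 9.95
position: [0.5547, -0.1989, 0.0797]
eef_rot: [[0.213, 0.977, 0.001], [0.977, -0.213, -0.001], [-0.001, 0.001, -1.0]]
force: [-0.2, 0.1, 0.2]
grip_width: 0.0448
gripper_force: 0.0
```

Request:
play_rows(series=[[[-0.1,0.28,-0.1],[0,0,0],4.5],[[0,0,0],[0,0,0],3],[[0,0,0],[0,0,0],2],[[0,0,0],[0,0,0],1],[[0,0,0],[0,0,0],0],[[0,0,0],[0,0,0],0],[[0,0,0],[0,0,0],0],[[0,0,0],[0,0,0],0]])

```text
t: 10.95
position: [0.5535, -0.195, 0.0788]
eef_rot: [[0.212, 0.977, 0.001], [0.977, -0.212, -0.0], [-0.0, 0.001, -1.0]]
force: [-0.7, 1.9, 5.3]
grip_width: 0.0131
gripper_force: 61.4
```

Request:
play_rows(series=[[[0,0,0.5],[0,0,0],0],[[0,0,0.8],[0,0,0],0],[[0,0,1],[0,0,0],0],[[0,0,1.5],[0,0,0],0],[[0,0,2],[0,0,0],0],[[0,0,2],[0,0,0],0],[[0,0,2],[0,0,0],0],[[0,0,2],[0,0,0],0],[[0,0,1.2],[0,0,0],0],[[0,0,0],[0,0,0],0],[[0,0,0],[0,0,0],0]])

```text
t: 12.32
position: [0.5526, -0.1946, 0.2076]
eef_rot: [[0.212, 0.977, -0.001], [0.977, -0.212, 0.001], [0.0, -0.001, -1.0]]
force: [0.2, 0.0, -2.5]
grip_width: 0.0132
gripper_force: 60.3
```

Run:
```python
from h import *
o=arm.get_obs();p=np.array(o['position']);R=np.array(o['eef_rot']);print(p,o['force'],o['torque'],(np.array([.5055,.1565])-p[:2])*100,'turn',1.9-np.degrees(np.arctan2(R[1,1],R[0,1])))
snap('side','s2');crop('s2',220,60,400,200,4.2,'c4')
```

```text
[ 0.55264618 -0.19457738  0.20757072] [ 0.22492902  0.01922221 -2.45748635] [-0.05680346  0.04398303 -0.02549759] [-4.7146183  35.10773846] turn 14.137224221693492
```

View pics/c4.png

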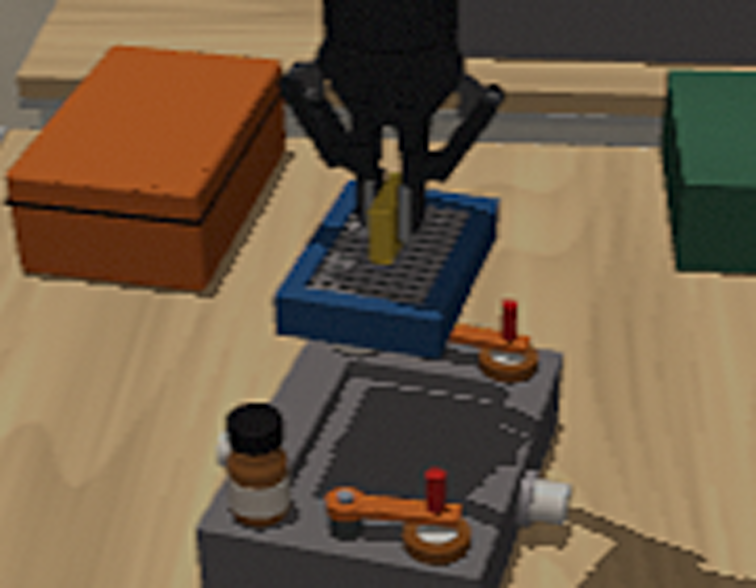

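The screen is held level and clear of the box (crop (390,270)). I'll carry it over the tray.

Request:
play_rows(series=[[[-0.2,1.5,0],[0,0,0.6],0],[[-0.39,2.92,0],[0,0,1.18],0],[[-0.39,2.92,0],[0,0,1.18],0],[[-0.39,2.92,0],[0,0,1.18],0],[[-0.39,2.92,0],[0,0,1.18],0],[[-0.39,2.92,0],[0,0,1.18],0],[[-0.39,2.92,0],[0,0,1.18],0],[[-0.39,2.92,0],[0,0,1.18],0],[[-0.39,2.92,0],[0,0,1.18],0],[[-0.39,2.92,0],[0,0,1.18],0],[[-0.39,2.92,0],[0,0,1.18],0],[[-0.39,2.92,0],[0,0,1.18],0],[[-0.2,1.5,0],[0,0,0.6],0],[[0,0,-3],[0,0,0],0],[[0,0,-4],[0,0,0],0],[[0,0,-3],[0,0,0],0],[[0,0,0],[0,0,0],0],[[0,0,0],[0,0,0],0]])

```text
t: 14.62
position: [0.507, 0.1564, 0.1089]
eef_rot: [[-0.034, 0.999, 0.001], [0.999, 0.034, 0.0], [0.0, 0.001, -1.0]]
force: [-0.0, -0.8, -2.4]
grip_width: 0.0132
gripper_force: 60.3
```

Well aligned. I'll lower it slowly.

Request:
play_rows(series=[[[-0.1,0,-2],[0,0,0],0],[[0,0,-2],[0,0,0],0],[[0,0,-1],[0,0,0],0],[[0,0,-1],[0,0,0],0],[[0,0,-0.5],[0,0,0],0],[[0,0,-0.3],[0,0,0],0],[[0,0,0],[0,0,0],0],[[0,0,0],[0,0,0],0],[[0,0,-0.2],[0,0,0],0],[[0,0,0],[0,0,0],0]])

```text
t: 15.88
position: [0.5052, 0.1563, 0.0381]
eef_rot: [[-0.034, 0.999, -0.0], [0.999, 0.034, -0.0], [-0.0, -0.0, -1.0]]
force: [-0.5, -0.1, -2.8]
grip_width: 0.0131
gripper_force: 60.2
```

Request:
play_rows(series=[[[0,0,-0.1],[0,0,0],0],[[0,0,0],[0,0,0],0],[[0,0,0],[0,0,0],0]])

```text
t: 16.25
position: [0.5053, 0.1564, 0.0378]
eef_rot: [[-0.034, 0.999, 0.0], [0.999, 0.034, 0.0], [0.0, 0.0, -1.0]]
force: [-1.5, 0.2, 5.9]
grip_width: 0.0132
gripper_force: 61.5
```

Touched down. Now release and retreat.

Request:
play_rows(series=[[[0,0,0],[0,0,0],2],[[0,0,0],[0,0,0],3],[[0,0,0],[0,0,0],4],[[0,0,0],[0,0,0],4],[[0,0,1],[0,0,0],4],[[0,0,2],[0,0,0],4],[[0,0,4],[0,0,0],4],[[0,0,4],[0,0,0],4],[[0,0,5],[0,0,0],4],[[0,5,2],[0,0,0],4],[[0,6,0],[0,0,0],4],[[0,6,0],[0,0,0],4],[[0,6,0],[0,0,0],4],[[0,0,0],[0,0,0],4],[[0,0,0],[0,0,0],4]])

```text
t: 18.12
position: [0.5046, 0.3859, 0.2172]
eef_rot: [[-0.035, 0.999, -0.001], [0.999, 0.035, -0.001], [-0.001, -0.001, -1.0]]
force: [-0.2, -0.9, 0.4]
grip_width: 0.0402
gripper_force: 0.0
```

```bash
python3 -c "
from h import *
snap('top','t2');crop('t2',150,120,485,260,2.3,'c5')
o=arm.get_obs();print(o['t'],o['position'])"
```

```text
18.175 [0.50489545 0.38517977 0.21717428]
```

View pics/c5.png

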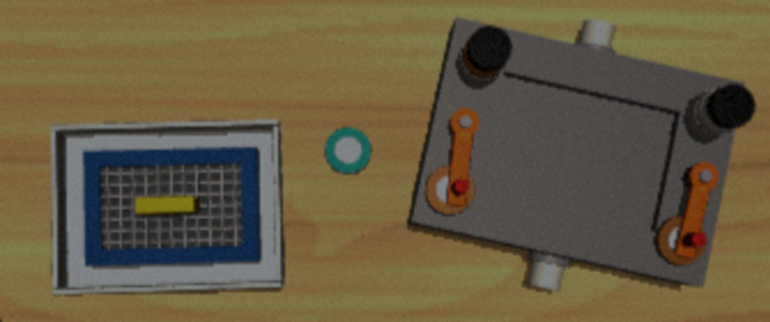

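The screen lies flat and centred in the tray (crop (170,205)). The tabs are aside, the jars and discs are in place, and the arm is clear.

```bash
python3 -c "
from rig import arm
print(arm.sign_off())"
```

```text
the job is handed in; nothing more can be done
None
```

I handed the job in at about 18 s: both tabs are turned aside (about ±1.47 rad), the screen lies flat, handle up, in the middle of the tray, and the final picture shows the jars and discs where they were; sign-off returned no verdict.

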